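# Hold a sample tube on the vortex mixer at half stroke

### The arm

A 7-joint arm with a two-finger parallel gripper is mounted at the origin on the work surface. World frame = base frame: x ahead of the robot, y to its left, z up, the work surface at z = 0. Lengths are in m, angles in rad, forces in N, time in s.
With the tool pointing down it reaches from about 0.425 to 0.875 m from the base axis. Payload 4.7 kg.
Tool frame: the origin (TCP) lies on the mounting face of the last link; the fingertips stand 182 mm ahead of it and the grasp point (between the pads) lies bot.grip_depth ahead of it (bot.grip_depth is the distance from the TCP to the grasp point, in m); z points along the fingers, y is the line along which they close (so a half turn about z gives the same grasp; the last joint's range is limited). The gripper opens to 87 mm and grips with 3 to 60 N. Pads are 19 mm wide; open, the fingers measure 117 mm over their backs; the gripper's body (75 mm by 190 mm) begins 51 mm behind the grasp point.
Start: joints at [1.142, 0.321, -0.07, 1.45, 0.023, 1.371, -0.057], TCP at [0.278, -0.587, 0.405] pointing down, gripper open.
Joint ranges: [-2.86, 2.86], [-0.3, 2.09], [-1.38, 1.24], [0.06, 2.45], [-1.56, 4.7], [0.09, 2.05], [-2.69, 2.69]. Speed limits (rad/s): [2.57, 2.57, 3.14, 3.14, 3.14, 3.14, 3.14].

### API

Orientations are given as a 3x3 rotation matrix whose columns are the frame's x, y, z axes.
In Python, from plant import bot gives the robot as it stands.
- The arm moves only by the shell command python3 -m inch 'ROWS' [FORCE]. ROWS is JSON, a list that holds one entry, the list of rows, each a list of 7 numbers: the shift along the tool's x, y, z normalised to -1 to 1, where 1 is 0.03 m, then the turn, a rotation vector about the tool's x, y, z normalised to -1 to 1, where 1 is 0.08 rad, then the opening, from -1 (shut) to 1 (fully open). A call has 1 to 20 rows; each row shifts and turns the commanded pose from where the row before left it, along the tool's axes as they then stand; what a row does not reach is not made up. A row lasts 1/12 s, in which the tool goes at most 41.7 mm and 7.16 degrees, less where a joint would pass 70% of its speed; a pose out of reach is approached as far as the arm can. A call with a number of a shift or a turn outside -1 to 1 is refused whole. A call with a gripper value outside its range is refused whole. The fingers move at their own pace and stop on an object; FORCE is the grip in N (left out, the last holds). Time passes only in rows, so rows that do not move let the fingers close. It gives the time, the measured TCP pose, the force, the opening and the grip force at its end, in the units of the state.
- bot.get_state(): the state, without advancing time (a new reading comes with each control period).
- bot.capture(name): name is "scene" or "side" or "wrist"; returns a dict with "pixels" (400x640x3 uint8, red, green, blue), "depth" (400x640 float32, m along the optical axis (not along the pixel's ray), 0 where there is no reading), "fx", "fy", "cx", "cy" (pixels), "distortion" ([k1, k2, p1, p2, k3] as OpenCV has them; the pictures are not rectified), "R" (3x3) and "t" (3): a world point X has camera coordinates R X + t. Camera axes: x right, y down, z forward; pixel columns grow to the right and rows downward; lengths in m; the calibration is good to about 2 mm. A picture is of the moment at which its call begins.
- bot.job_done(): hands the job in; it is judged then, once.
The state is a dict: "time": time; "q": joint angles; "qd": joint speeds; "joint_efforts": joint torques, N m; "position": TCP position; "tool_rot": TCP orientation; "ft_force": force on the tool from outside, world axes, zero at the start; "ft_torque": the same for the moment, N m; "opening": finger opening in m; "gripper_force": force on a finger pad.
Only numpy, scipy, OpenCV 4.12 (cv2) and the standard library are available. Lean on these libraries where they do the work, as an engineer would, in place of code of your own. Each camera call takes 0.05 s, during which the arm holds its last target. There are 200 camera calls.

### The job

Lift the tall capped tube out of its cavity in the metal block, then set its foot in the rubber cup of the vortex mixer and press the spring-loaded cup down half-way, 8 mm of its 16 mm travel, using only the tube, and never down to the stop. Finish while still gripping the tube upright and holding the cup down there; do not let go. Leave the two short vials in their cavities and the jar standing where it is.

Things in the scene. Friction and masses are not known exactly. Their poses are not given: they have to be found in the camera images.
- tube: the tall screw-capped plastic tube, 115 mm tall, 50 to 100 g: body 29 mm across, its lowest 12 mm tapering to a flat foot 20 mm across; the cap is the top 21 mm, 35 mm across. Stands upright in any one of the block's three cavities; the two vials beside it are only 85 mm tall. Origin: centre of the underside of the foot; z runs up to the cap. Round: its yaw means nothing
- tube_cap (a point): centre of the top face of the tall tube's cap, 115 mm above its foot
- block: fixed aluminium block, 90 mm (x) by 230 mm (y) by 60 mm tall, with three round cavities in a row along its y axis at y = -75, 0 and +75 mm; each is 32 mm across and 45 mm deep (cavity floor 15 mm above the table). Origin: centre of the underside on the table; z up
- mixer: fixed vortex mixer: grey housing 150 mm (x) by 130 mm (y) by 62 mm tall with a dial on its front (-x) face, a white round collar on it up to 100 mm, and above that the black rubber cup on a short stem, on the mixer's z axis. The rim of the unpressed cup, 144 mm above the table, is the highest point. Origin: centre of the underside on the table; z up
- cup_floor (a point): centre of the cup's inner floor, where the tube's foot presses; 130 mm above the table when the cup is not pressed, and it goes down with the cup. The cup is a round dish about 38 mm across inside at its floor, 46 mm at the rim, 14 mm deep, 54 mm across outside
- cup (a joint): how far the cup is pressed straight down, in m: 0 = up (unpressed), 0.016 = at the stop. A spring pushes it up: about 1.5 N to start moving it, about 5.5 N to hold it at 8 mm (0.5 N more per mm), about 9.5 N at the stop. It springs back up when let go
- vial_a: short screw-capped plastic vial, the same shape and plain plastic as the tall tube but only 85 mm tall overall (body 29 mm, cap 35 mm across); stands in one of the other two cavities of the block. Origin: centre of its underside, z up. Not needed; must not be lifted or tipped.
- vial_b: short screw-capped plastic vial, the same shape and plain plastic as the tall tube but only 85 mm tall overall (body 29 mm, cap 35 mm across); stands in one of the other two cavities of the block. Origin: centre of its underside, z up. Not needed; must not be lifted or tipped.
- jar: small closed jar, 48 mm across and 50 mm tall, standing on the table beside the block, on the block's +x side (the side away from the robot). Origin: centre of its underside. Not needed; leave it standing
Not all that is in view belongs to the job. What is shaped like the tube but yellow is not meant.

How it is judged:
On the way:
1. the tall tube is lifted clear of its cavity in the grip (z of tube in the frame of block above 0.07 m and contact force between the fingers and tube above 1 N and contact force between tube and block below 0.1 N), for 0.2 s.
At the end, for the whole second after the job is handed in: Tall tube gripped upright (0.2 rad), foot on the cup floor (within 14 mm of its axis), the tube alone keeping the cup 8 +/- 2.5 mm down through the last second; arm and fingers off the mixer; vials in their cavities (moved < 25 mm), jar standing within 40 mm of its place (value of joint cup between 0.0055 and 0.0105 m and contact force between tube and mixer above 2 N and contact force between the fingers and tube above 1 N and horizontal distance between tube and cup_floor below 0.014 m and z of tube in the frame of cup_floor below 0.006 m and angle between tube's own z axis and vertical below 0.2 rad and contact force between each of the arm, the fingers and mixer below 0.5 N and linear speed of tube below 0.02 m/s and distance of each of vial_a, vial_b from where it was at the start of the episode below 0.025 m and angle between each of vial_a, vial_b, jar's own z axis and vertical below 0.3 rad and distance of jar from where it was at the start of the episode below 0.04 m); the arm keeps its last pose, push and grip.
It fails at once if the cup is pressed to its stop (value of joint cup above 0.015 m).
It fails at once if the gripper or arm pushes on the mixer (contact force between any of the fingers, the arm and mixer above 2 N).
It fails at once if a short vial is lifted or tipped (distance of any of vial_a, vial_b from where it was at the start of the episode above 0.025 m or angle between any of vial_a, vial_b's own z axis and vertical above 0.3 rad).
It fails at once if the jar is knocked over or shoved away (angle between jar's own z axis and vertical above 0.3 rad or distance of jar from where it was at the start of the episode above 0.04 m).
It also fails if it takes over 48 s, if anything falls off the work surface, if the arm or the gripper's body presses on something with over 40 N, if the wrist force passes 120 N, or if a joint passes its speed limit or range.

## Working session

There is one attempt and no reset: what is moved stays moved. The work goes in short steps, Python scripts to look and compute and a shell command to move; the robot and the scene stay as the last step left them, time stands still between calls to the robot, and variables do not carry over. Pictures are saved under pics/ and viewed, at most 10 in all, crops included, and the job is handed in when it is done.

```bash
mkdir -p pics; ls
python3 - <<'E'
from plant import bot
import cv2,numpy as np
s=bot.get_state();print(s['time'],s['position'],s['tool_rot'],s['opening'],bot.grip_depth)
for n in ['scene','side']:
    c=bot.capture(n);cv2.imwrite(f'pics/{n}0.png',c['pixels'][:,:,::-1]);np.savez(f'{n}0.npz',**c)
    print(n,c['fx'],c['cx'],c['cy'],c['distortion'],np.round(-np.array(c['R']).T@c['t'],3),np.round(c['R'],2).tolist())
E
```

```text
pics
0.0 [ 0.27840022 -0.58713086  0.40367086] [[ 9.03534203e-01  4.28515037e-01 -8.98758494e-04]
 [ 4.28515968e-01 -9.03532669e-01  1.66762317e-03]
 [-9.74560555e-05 -1.89188694e-03 -9.99998206e-01]] 0.08685074022927419 0.1635
scene 468.87453526336947 324.74857450810055 201.8213730949357 [-0.01673966  0.          0.          0.          0.        ] [ 0.943 -0.489  0.839] [[0.82, 0.58, -0.01], [0.44, -0.64, -0.63], [-0.37, 0.51, -0.78]]
side 508.9016488527796 319.71856985292254 196.80460494382794 [-0.01884954  0.          0.          0.          0.        ] [0.554 0.695 0.869] [[-1.0, -0.02, -0.01], [-0.0, 0.73, -0.68], [0.02, -0.68, -0.73]]
```

View pics/scene0.png

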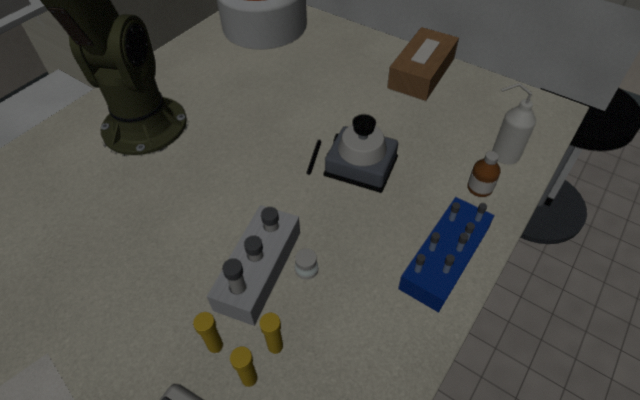

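View pics/side0.png

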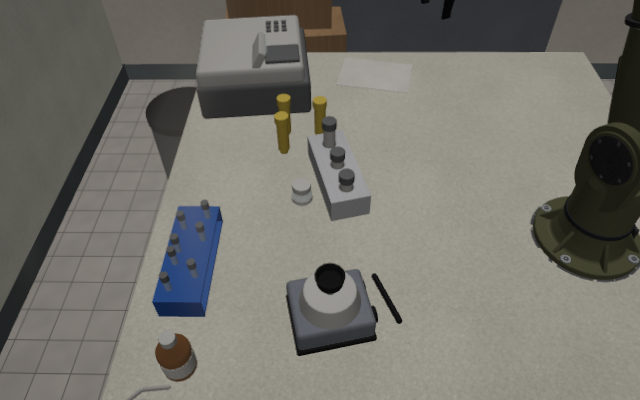

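The tall tube stands in the end cavity nearest the yellow tubes: cap at scene (233,268) and side (329,124). The vials are at scene (254,243) and (270,215). The mixer cup is at scene (364,125) and side (330,275), and the jar at scene (306,264).

```bash
cat > h.py <<'E'
import numpy as np,cv2
def load(n): return dict(np.load(n+'.npz'))
def K(c): return np.array([[c['fx'],0,c['cx']],[0,c['fy'],c['cy']],[0,0,1.]])
def ray(c,uv):
    p=cv2.undistortPoints(np.array([[uv]],float),K(c),c['distortion'])[0,0]
    d=c['R'].T@np.r_[p,1]; return -c['R'].T@c['t'],d
def plane(c,uv,z):
    o,d=ray(c,uv); return o+d*(z-o[2])/d[2]
def tri(c1,a,c2,b):
    o1,d1=ray(c1,a);o2,d2=ray(c2,b)
    s=np.linalg.lstsq(np.c_[d1,-d2],o2-o1,rcond=None)[0]
    p,q=o1+s[0]*d1,o2+s[1]*d2
    return (p+q)/2,np.linalg.norm(p-q)
def cloud(c,u0,u1,v0,v1):
    uu,vv=np.meshgrid(np.arange(u0,u1),np.arange(v0,v1));uv=np.stack([uu.ravel(),vv.ravel()],1).astype(float)
    p=cv2.undistortPoints(uv[:,None],K(c),c['distortion'])[:,0]
    z=c['depth'][v0:v1,u0:u1].ravel();X=np.c_[p*z[:,None],z];X=(X-c['t'])@c['R']
    return X[z>0],uv[z>0],c['pixels'][v0:v1,u0:u1].reshape(-1,3)[z>0]
def top(c,box,lo,hi):
    X,uv,rgb=cloud(c,*box);m=(X[:,2]>lo)&(X[:,2]<hi)
    X,uv=X[m],uv[m]
    (cx,cy),r=cv2.minEnclosingCircle(X[:,:2].astype(np.float32))
    return dict(n=int(m.sum()),mid=np.round([cx,cy],4),r=round(r,4),mean=np.round(X.mean(0),4),zmed=round(float(np.median(X[:,2])),4),uv=np.round((uv.min(0)+uv.max(0))/2,1))
E
python3 - <<'E'
from h import *
S,D=load('scene0'),load('side0')
for nm,a,b,lo,hi in [('tube',(216,250,252,285),(315,345,110,150),.123,.137),('v1',(240,268,232,262),(325,350,142,168),.093,.107),('v2',(258,284,202,232),(334,360,164,190),.093,.107),
  ('cuprim',(345,385,108,145),(310,350,258,298),.138,.152),('jar',(290,325,245,280),(288,318,175,207),.043,.06),('block',(205,305,200,325),(300,375,120,220),.054,.066),('mixer',(320,405,110,195),(280,385,255,355),.056,.068)]:
    r1,r2=top(S,a,lo,hi),top(D,b,lo,hi)
    print(nm,r1,'\n   ',r2,'\n   tri',tri(S,r1['uv'],D,r2['uv']))
for c,b in((S,(205,305,200,325)),(D,(300,375,120,220))):
    X,_,_=cloud(c,*b);X=X[(abs(X[:,2]-.06)<.004)];print('blockrect',cv2.minAreaRect(X[:,:2].astype(np.float32)))
for c,b in((S,(345,385,108,145)),(D,(310,350,258,298))):
    X,_,g=cloud(c,*b);m=(g.max(1)<45)&(X[:,2]>.12)&(X[:,2]<.137);print('cupfloor',m.sum(),X[m].mean(0) if m.any() else 0)
E
```

```text
tube {'n': 292, 'mid': array([ 0.556 , -0.2385]), 'r': 0.0185, 'mean': array([ 0.5579, -0.2389,  0.1295]), 'zmed': 0.1298, 'uv': array([231.5, 267. ])} 
    {'n': 137, 'mid': array([ 0.5583, -0.2354]), 'r': 0.018, 'mean': array([ 0.5579, -0.2332,  0.1287]), 'zmed': 0.1291, 'uv': array([329. , 121.5])} 
   tri (array([ 0.55640394, -0.23717217,  0.1245997 ]), np.float64(0.0018728026985482967))
v1 {'n': 247, 'mid': array([ 0.5376, -0.1649]), 'r': 0.0185, 'mean': array([ 0.5387, -0.1666,  0.0996]), 'zmed': 0.0998, 'uv': array([252.5, 243. ])} 
    {'n': 151, 'mid': array([ 0.5378, -0.1634]), 'r': 0.019, 'mean': array([ 0.5389, -0.1611,  0.0987]), 'zmed': 0.0988, 'uv': array([337., 152.])} 
   tri (array([ 0.53783576, -0.16444122,  0.09537328]), np.float64(0.00236615281105404))
v2 {'n': 216, 'mid': array([ 0.5178, -0.0934]), 'r': 0.0187, 'mean': array([ 0.5197, -0.0943,  0.0997]), 'zmed': 0.1, 'uv': array([269., 214.])} 
    {'n': 174, 'mid': array([ 0.5192, -0.0894]), 'r': 0.0193, 'mean': array([ 0.5198, -0.0883,  0.0988]), 'zmed': 0.0991, 'uv': array([346.5, 174.5])} 
   tri (array([ 0.
[... 1257 characters left out ...]
1, 'mid': array([0.5541, 0.1985]), 'r': 0.0906, 'mean': array([0.5694, 0.1793, 0.0617]), 'zmed': 0.0618, 'uv': array([361. , 150.5])} 
    {'n': 1920, 'mid': array([0.5558, 0.2047]), 'r': 0.091, 'mean': array([0.5562, 0.221 , 0.061 ]), 'zmed': 0.0608, 'uv': array([330.5, 304. ])} 
   tri (array([0.5519375 , 0.20198496, 0.05065766]), np.float64(0.0021568908200463627))
blockrect ((0.537122905254364, -0.16542476415634155), (0.09186840057373047, 0.23253972828388214), 14.681652069091797)
blockrect ((0.5458709001541138, -0.1897602081298828), (0.09127120673656464, 0.2893426716327667), 14.664198875427246)
cupfloor 240 [0.55335982 0.20038382 0.13111009]
cupfloor 468 [0.55520025 0.19983197 0.13049285]
```

```bash
python3 -m inch '[[[0,0,0,0,0,-1,1],[0,0,0,0,0,-1,1],[0,0,0,0,0,-1,1],[0,0,0,0,0,-1,1],[0,0,0,0,0,-1,1],[0,0,0,0,0,-1,1],[0,0,0,0,0,-1,1],[0,0,0,0,0,-1,1],[0,0,0,0,0,-1,1],[0,0,0,0,0,-1,1],[0,0,0,0,0,-1,1],[0,0,0,0,0,-1,1],[0,0,0,0,0,-1,1],[0,0,0,0,0,-1,1],[0,0,0,0,0,-1,1],[0,0,0,0,0,-1,1],[0,0,0,0,0,-1,1],[0,0,0,0,0,-0.3,1],[0,0,0,0,0,0,1]]]'
cat > go.py <<'E'
import sys
from plant import bot
from h import *
from scipy.spatial.transform import Rotation as R
def go(p,yaw=14.7):
    "shift/turn (tool axes, row units) to bring grasp point to p, pointing down, y axis at yaw"
    s=bot.get_state();T=np.array(s['tool_rot']);g=np.array(s['position'])+bot.grip_depth*T[:,2]
    y=np.r_[np.cos(np.deg2rad(yaw)),np.sin(np.deg2rad(yaw)),0];z=np.r_[0,0,-1.];G=np.c_[np.cross(y,z),y,z]
    w=R.from_matrix(T.T@G).as_rotvec()
    d=np.array(p)-bot.grip_depth*G[:,2]-np.array(s['position'])
    print('t',round(s['time'],2),'grasp',np.round(g,4),'shift',np.round(T.T@d/.03,2),'turn',np.round(w/.08,2),'open',round(s['opening'],4),'gf',round(float(np.max(s['gripper_force'])),2),'ft',np.round(s['ft_force'],2))
if __name__=='__main__': go([float(a) for a in sys.argv[1:4]],*[float(a) for a in sys.argv[4:]])
E
python3 go.py .557 -.237 .24
python3 - <<'E'
from h import *
S,D=load('scene0'),load('side0')
for c in(S,D):
    h=cv2.cvtColor(c['pixels'],cv2.COLOR_RGB2HSV);m=cv2.inRange(h,(18,120,60),(35,255,255))
    n,l,st,_=cv2.connectedComponentsWithStats(m)
    for i in range(1,n):
        x,y,w,hh,a=st[i]
        if a>60:
            X,uv,_=cloud(c,x,x+w,y,y+hh);k=l[uv[:,1].astype(int),uv[:,0].astype(int)]==i;X=X[k];print(a,np.percentile(X[:,2],97),X[X[:,2]>np.percentile(X[:,2],97)-.01].mean(0))
E
```

```text
time: 1.68
position: [0.2784, -0.5873, 0.4043]
tool_rot: [[-0.253, 0.968, -0.0], [0.968, 0.253, 0.001], [0.001, -0.0, -1.0]]
ft_force: [0.1, 0.5, -0.7]
opening: 0.0869
gripper_force: 0.0
t 1.68 grasp [ 0.2783 -0.5872  0.2408] shift [ 8.95 11.94  0.03] turn [-0.   -0.01 -0.02] open 0.0869 gf 0.0 ft [ 0.08  0.49 -0.73]
543 0.11661809921453718 [ 0.58280605 -0.33882919  0.11426444]
565 0.11656691410628521 [ 0.67309136 -0.27693448  0.11437007]
576 0.11662308083278271 [ 0.67285882 -0.34828422  0.11418134]
736 0.11635203887716845 [ 0.67224213 -0.30538395  0.11345721]
351 0.11588893580368992 [ 0.58155966 -0.3298383   0.11307817]
```

```bash
python3 -m inch '[[[0.69,0.92,0,0,0,0,1],[0.69,0.92,0,0,0,0,1],[0.69,0.92,0,0,0,0,1],[0.69,0.92,0,0,0,0,1],[0.69,0.92,0,0,0,0,1],[0.69,0.92,0,0,0,0,1],[0.69,0.92,0,0,0,0,1],[0.69,0.92,0,0,0,0,1],[0.69,0.92,0,0,0,0,1],[0.69,0.92,0,0,0,0,1],[0.69,0.92,0,0,0,0,1],[0.69,0.92,0,0,0,0,1],[0.67,0.9,0,0,0,0,1],[0,0,0,0,0,0,1],[0,0,0,0,0,0,1]]]' >/dev/null
python3 go.py .557 -.237 .24
python3 - <<'E'
from plant import bot
from h import *
c=bot.capture('wrist');np.savez('w0.npz',**c);cv2.imwrite('pics/w0.png',c['pixels'][:,:,::-1])
print(-c['R'].T@c['t'])
K_=cv2.projectPoints(np.array([[.557,-.237,.13]]),cv2.Rodrigues(c['R'])[0],c['t'],K(c),c['distortion'])[0];print(K_)
E
```

```text
t 2.93 grasp [ 0.5583 -0.2338  0.2411] shift [-0.09 -0.07  0.04] turn [ 0.01 -0.01  0.04] open 0.087 gf 0.0 ft [-0.64 -0.52 -0.28]
[ 0.54079573 -0.16651212  0.38415505]
[[[318.76860213 200.39206293]]]
```

View pics/w0.png

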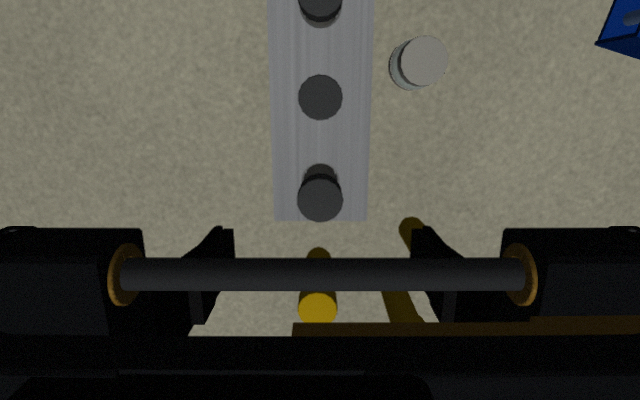

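Wrist view: the tube's cap is centred at (320,200), against a predicted (319,200). The measurement holds, and the fingers straddle the tube's column with the vials clear. I'll correct the small offset and descend.

```bash
python3 -m inch '[[[-0.09,-0.07,0.5,0,0,0,1],[0,0,0.5,0,0,0,1],[0,0,0.5,0,0,0,1],[0,0,0.5,0,0,0,1],[0,0,0,0,0,0,1],[0,0,0,0,0,0,1]]]' >/dev/null
python3 go.py .557 -.237 .088
```

```text
t 3.48 grasp [ 0.5543 -0.2416  0.1806] shift [0.13 0.12 3.09] turn [-0.02 -0.01 -0.05] open 0.0869 gf 0.0 ft [0.16 0.2  0.21]
```

```bash
python3 -m inch '[[[0.12,0.11,0,0,0,0,1],[0,0,0,0,0,0,1],[0,0,0.4,0,0,0,1],[0,0,0.4,0,0,0,1],[0,0,0.4,0,0,0,1],[0,0,0.4,0,0,0,1],[0,0,0.4,0,0,0,1],[0,0,0.4,0,0,0,1],[0,0,0.4,0,0,0,1],[0,0,0.3,0,0,0,1],[0,0,0,0,0,0,1],[0,0,0,0,0,0,1],[0,0,0,0,0,0,1],[0,0,0,0,0,0,1]]]' >/dev/null
python3 go.py .557 -.237 .088
```

```text
t 4.65 grasp [ 0.5586 -0.2359  0.0892] shift [-0.03 -0.05  0.04] turn [ 0.02  0.01 -0.01] open 0.087 gf 0.0 ft [-0.15  0.07  0.97]
```

```bash
python3 -m inch '[[[-0.03,-0.04,0.03,0,0,0,0.2],[0,0,0,0,0,0,-0.1],[0,0,0,0,0,0,-1],[0,0,0,0,0,0,-1],[0,0,0,0,0,0,-1],[0,0,0,0,0,0,-1],[0,0,0,0,0,0,-1],[0,0,0,0,0,0,-1],[0,0,0,0,0,0,-1],[0,0,0,0,0,0,-1],[0,0,0,0,0,0,-1],[0,0,0,0,0,0,-1]]]' 30 
python3 go.py .557 -.237 .088
```

```text
time: 5.65
position: [0.5571, -0.2368, 0.2508]
tool_rot: [[-0.253, 0.967, 0.0], [0.967, 0.253, -0.0], [-0.0, 0.0, -1.0]]
ft_force: [0.5, 0.8, 0.2]
opening: 0.0333
gripper_force: 30.0
t 5.65 grasp [ 0.5571 -0.2368  0.0873] shift [-0.   -0.   -0.02] turn [ 0.    0.   -0.01] open 0.0333 gf 30.0 ft [0.47 0.81 0.22]
```

```bash
python3 -m inch '[[[0,0,0,0,0,0,-1],[0,0,0,0,0,0,-1],[0,0,0,0,0,0,-1],[0,0,-0.2,0,0,0,-1],[0,0,-0.4,0,0,0,-1],[0,0,-0.5,0,0,0,-1],[0,0,-0.5,0,0,0,-1],[0,0,-0.5,0,0,0,-1],[0,0,-0.5,0,0,0,-1],[0,0,-0.5,0,0,0,-1],[0,0,-0.5,0,0,0,-1],[0,0,-0.5,0,0,0,-1],[0,0,-0.5,0,0,0,-1],[0,0,-0.5,0,0,0,-1],[0,0,-0.5,0,0,0,-1],[0,0,-0.5,0,0,0,-1],[0,0,0,0,0,0,-1],[0,0,0,0,0,0,-1],[0,0,0,0,0,0,-1],[0,0,0,0,0,0,-1]]]' >/dev/null
python3 go.py .5545 .2003 .26
python3 - <<'E'
from plant import bot
from h import *
ims=[]
for n in('scene','side'):
    c=bot.capture(n);np.savez(n+'1.npz',**c)
    u,v=cv2.projectPoints(np.array([[.557,-.237,.25]]),cv2.Rodrigues(c['R'])[0],c['t'],K(c),c['distortion'])[0].ravel().astype(int)
    print(n,u,v);v=max(v,75);ims.append(cv2.resize(c['pixels'][v-75:v+125,u-65:u+65,::-1],None,fx=3,fy=3))
cv2.imwrite('pics/l.png',np.hstack(ims))
E
```

```text
t 7.32 grasp [ 0.5564 -0.2367  0.2693] shift [14.11  3.62  0.32] turn [-0.02 -0.01 -0.01] open 0.0335 gf 30.0 ft [-0.56  0.62 -1.03]
scene 219 225
side 329 75
```

View pics/l.png

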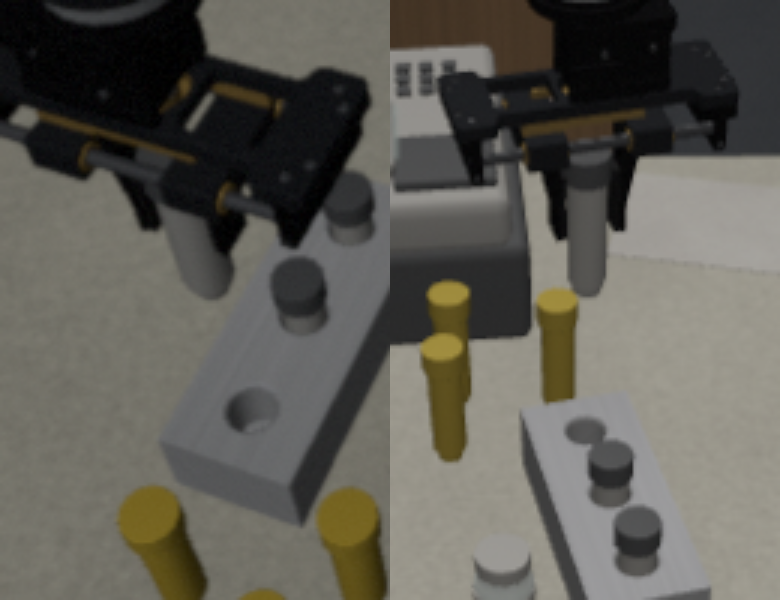

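The tube is lifted clear and hangs upright. In the crops its foot is at (205,295) in scene and (587,292) in side. The cavity is empty and the vials are undisturbed. Next I'll move it above the cup.

```bash
python3 -m inch '[[[0.4,0.1,0,0,0,0,-1],[0.7,0.18,0,0,0,0,-1],[0.8,0.2,0,0,0,0,-1],[0.8,0.2,0,0,0,0,-1],[0.8,0.2,0,0,0,0,-1],[0.8,0.2,0,0,0,0,-1],[0.8,0.2,0,0,0,0,-1],[0.8,0.2,0,0,0,0,-1],[0.8,0.2,0,0,0,0,-1],[0.8,0.2,0,0,0,0,-1],[0.8,0.2,0,0,0,0,-1],[0.8,0.2,0,0,0,0,-1],[0.8,0.21,0,0,0,0,-1],[0.8,0.21,0,0,0,0,-1],[0.8,0.21,0,0,0,0,-1],[0.8,0.21,0,0,0,0,-1],[0.8,0.21,0,0,0,0,-1],[0.8,0.21,0,0,0,0,-1],[0.7,0.19,0,0,0,0,-1],[0.21,0.1,0,0,0,0,-1]]]' >/dev/null
python3 -m inch '[[[0,0,0,0,0,0,-1],[0,0,0,0,0,0,-1],[0,0,0,0,0,0,-1],[0,0,0,0,0,0,-1],[0,0,0,0,0,0,-1],[0,0,0,0,0,0,-1]]]' >/dev/null
python3 go.py .5545 .2003 .26
python3 - <<'E'
from plant import bot
from h import *
ims=[]
for n in('scene','side'):
    c=bot.capture(n);np.savez(n+'2.npz',**c)
    u,v=cv2.projectPoints(np.array([[.5545,.2003,.2]]),cv2.Rodrigues(c['R'])[0],c['t'],K(c),c['distortion'])[0].ravel().astype(int)
    X,uv,g=cloud(c,u-25,u+25,v-70,v+40)
    m=(np.hypot(X[:,0]-.5545,X[:,1]-.2003)<.025)&(X[:,2]>.16)&(X[:,2]<.25)&(g.min(1)>55)
    X=X[m]
    for a in np.arange(.19,.25,.01):
        q=X[(X[:,2]>=a)&(X[:,2]<a+.01)]
        if len(q): print(n,round(a,3),len(q),np.round(q.mean(0),4),np.round(q.max(0)-q.min(0),4))
    print(n,u,v,'zmin',np.sort(X[:,2])[:4]);u0,v0=u-65,max(v-100,0);print(u0,v0)
    ims.append(cv2.resize(c['pixels'][v0:v0+200,u0:u0+130,::-1],None,fx=3,fy=3))
cv2.imwrite('pics/m.png',np.hstack(ims))
E
```

```text
t 9.58 grasp [0.556  0.2209 0.2704] shift [-0.65 -0.22  0.35] turn [ 0.    0.01 -0.03] open 0.0333 gf 30.0 ft [ 0.75 -0.3   0.06]
scene 0.19 2 [0.5596 0.2136 0.1998] [0.0104 0.0074 0.0001]
scene 0.2 20 [0.5577 0.2098 0.2054] [0.0204 0.0103 0.0097]
scene 0.21 44 [0.5584 0.209  0.2149] [0.0222 0.0114 0.0092]
scene 0.22 45 [0.5579 0.2087 0.2253] [0.0225 0.013  0.01  ]
scene 0.23 48 [0.5578 0.2094 0.2354] [0.0262 0.0122 0.0096]
scene 0.24 47 [0.5576 0.2091 0.245 ] [0.0256 0.0109 0.0091]
scene 365 101 zmin [0.19974164 0.1998447  0.20027466 0.20152163]
300 1
side 329 254 zmin []
264 154
```

View pics/m.png

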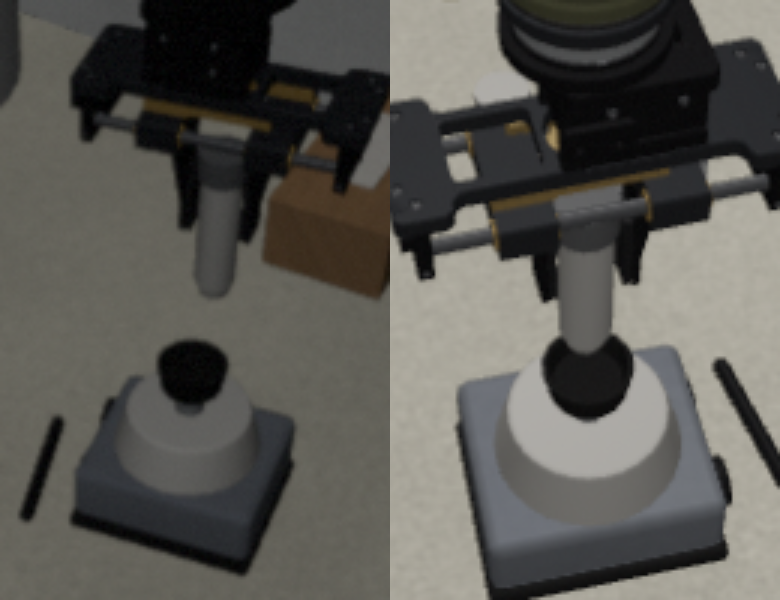

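The tube hangs upright, with its foot at crop (215,293) in scene and (585,350) in side, about 20 mm too far in +y from the cup at (193,360) and (587,375). I'll correct that and remeasure.

```bash
python3 -m inch '[[[-0.3,-0.1,0,0,0,0,-1],[-0.35,-0.12,0.3,0,0,0,-1],[0,0,0.3,0,0,0,-1],[0,0,0,0,0,0,-1],[0,0,0,0,0,0,-1],[0,0,0,0,0,0,-1],[0,0,0,0,0,0,-1],[0,0,0,0,0,0,-1]]]' >/dev/null
cat > foot.py <<'E'
from plant import bot
from h import *
def mid(c,p,rad=.03):
    "midline pixels of the grey tube: per row, mid of the tube mask between finger tips and foot"
    P=lambda X: cv2.projectPoints(np.array([X],float),cv2.Rodrigues(c['R'])[0],c['t'],K(c),c['distortion'])[0].ravel()
    u,v=P(p).astype(int);X,uv,g=cloud(c,u-35,u+35,v-60,v+40)
    m=(np.hypot(X[:,0]-p[0],X[:,1]-p[1])<.03)&(X[:,2]>p[2]-.005)&(X[:,2]<p[2]+.045)&(g.min(1)>45)
    return X[m],uv[m]
C={n:bot.capture(n) for n in('scene','side')}
for c in C.values():
    for k in c: c[k]=np.array(c[k])
s=bot.get_state();g=np.array(s['position'])+bot.grip_depth*np.array(s['tool_rot'])[:,2];print('grasp',np.round(g,4))
p=g-[0,0,.073]
for n,c in C.items():
    X,uv=mid(c,p);print(n,len(X),'zmin',np.round(np.percentile(X[:,2],[0,3]),4))
    for a in (.012,.022,.032):  # circle fit, known radius 14.5 mm
        q=X[abs(X[:,2]-p[2]-a-.005)<.005][:,:2]
        if len(q)<8: continue
        from scipy.optimize import least_squares
        o=(-c['R'].T@c['t'])[:2]
        r=least_squares(lambda z:np.hypot(*(q-z).T)-.0145,q.mean(0)+.01*(q.mean(0)-o)/np.linalg.norm(q.mean(0)-o),loss='soft_l1',f_scale=.001)
        print('  z',round(p[2]+a,3),'centre',np.round(r.x,4),'res',round(float(np.abs(r.fun).mean()),5))
E
python3 go.py .5545 .2003 .224; python3 foot.py
```

```text
t 10.35 grasp [0.5543 0.2022 0.2527] shift [-0.06 -0.01  0.96] turn [ 0.01 -0.    0.  ] open 0.0331 gf 30.0 ft [ 0.12 -0.27 -0.65]
grasp [0.5543 0.202  0.2526]
scene 192 zmin [0.1822 0.1841]
  z 0.192 centre [0.5525 0.2016] res 0.00108
  z 0.202 centre [0.5521 0.2016] res 0.001
  z 0.212 centre [0.5524 0.2019] res 0.00084
side 239 zmin [0.18  0.186]
  z 0.192 centre [0.5549 0.202 ] res 0.00049
  z 0.202 centre [0.5549 0.202 ] res 0.00052
  z 0.212 centre [0.5548 0.202 ] res 0.0007
```

```bash
python3 -m inch '[[[-0.05,-0.01,0.1,0,0,0,-1],[0,0,0.2,0,0,0,-1],[0,0,0.2,0,0,0,-1],[0,0,0.2,0,0,0,-1],[0,0,0.2,0,0,0,-1],[0,0,0.2,0,0,0,-1],[0,0,0.2,0,0,0,-1],[0,0,0.15,0,0,0,-1],[0,0,0,0,0,0,-1],[0,0,0,0,0,0,-1],[0,0,0,0,0,0,-1],[0,0,0,0,0,0,-1],[0,0,0,0,0,0,-1],[0,0,0,0,0,0,-1]]]' | grep ft
python3 go.py .5545 .2003 .203
python3 -m inch '[[[0,0,0.06,0,0,0,-1],[0,0,0,0,0,0,-1],[0,0,0,0,0,0,-1],[0,0,0,0,0,0,-1],[0,0,0,0,0,0,-1]]]' | grep ft
python3 go.py .5545 .2003 .203
python3 -m inch '[[[0,0,0.06,0,0,0,-1],[0,0,0,0,0,0,-1],[0,0,0,0,0,0,-1],[0,0,0,0,0,0,-1],[0,0,0,0,0,0,-1]]]' | grep ft
python3 go.py .5545 .2003 .203
python3 -m inch '[[[0,0,0.06,0,0,0,-1],[0,0,0,0,0,0,-1],[0,0,0,0,0,0,-1],[0,0,0,0,0,0,-1],[0,0,0,0,0,0,-1]]]' | grep ft
python3 go.py .5545 .2003 .203
```

```text
ft_force: [0.3, -0.9, -1.7]
t 11.62 grasp [0.5545 0.2    0.2091] shift [0.01 0.01 0.2 ] turn [ 0.01  0.   -0.01] open 0.0334 gf 30.0 ft [ 0.32 -0.91 -1.7 ]
ft_force: [0.7, 0.1, -1.0]
t 12.03 grasp [0.5543 0.2    0.207 ] shift [0.01 0.01 0.13] turn [ 0.    0.   -0.01] open 0.0337 gf 30.0 ft [ 0.72  0.06 -0.95]
ft_force: [0.3, -0.2, -0.9]
t 12.45 grasp [0.5543 0.2    0.2052] shift [0.01 0.01 0.07] turn [-0.    0.   -0.01] open 0.0336 gf 30.0 ft [ 0.29 -0.22 -0.89]
ft_force: [-0.3, 0.4, -0.5]
t 12.87 grasp [0.5543 0.2    0.2034] shift [0.01 0.01 0.01] turn [-0.    0.   -0.01] open 0.0335 gf 30.0 ft [-0.26  0.37 -0.48]
```

```bash
cat > avg.py <<'E'
from plant import bot
from h import *
f=[];g=[];rz=[[],[]]
for i in range(8):
    for k,n in enumerate(('scene','side')):
        c=bot.capture(n);c={a:np.array(b) for a,b in c.items()}
        s=bot.get_state();f.append(s['ft_force'][2]);g.append(s['position'][2]-bot.grip_depth)
        if i<2:
            u,v=cv2.projectPoints(np.array([[.5545,.2003,.14]]),cv2.Rodrigues(c['R'])[0],c['t'],K(c),c['distortion'])[0].ravel().astype(int)
            X,uv,col=cloud(c,u-30,u+30,v-30,v+30);r=np.hypot(X[:,0]-.5545,X[:,1]-.2003)
            z=X[(r>.0215)&(r<.0275)&(X[:,2]>.12)&(X[:,2]<.15)&(col.max(1)<50)][:,2];rz[k].append(np.percentile(z,[50,80,95]))
print('t',round(s['time'],2),'grasp z',np.round(np.mean(g),4),'Fz',np.round(np.mean(f),2),'+-',round(np.std(f)/4,2),'rim',np.round(np.mean(rz,1),4).tolist())
E
python3 avg.py
python3 -m inch '[[[0,0,0.07,0,0,0,-1],[0,0,0,0,0,0,-1],[0,0,0,0,0,0,-1],[0,0,0,0,0,0,-1]]]' >/dev/null; python3 avg.py
python3 -m inch '[[[0,0,0.07,0,0,0,-1],[0,0,0,0,0,0,-1],[0,0,0,0,0,0,-1],[0,0,0,0,0,0,-1]]]' >/dev/null; python3 avg.py
python3 -c "
from h import *
for n in('scene0','side0'):
    c=load(n);X,uv,col=cloud(c,*((345,385,108,145) if n=='scene0' else (310,350,258,298)));r=np.hypot(X[:,0]-.5545,X[:,1]-.2003)
    print(np.percentile(X[(r>.0215)&(r<.0275)&(X[:,2]>.12)&(X[:,2]<.15)&(col.max(1)<50)][:,2],[50,80,95]))"
```

```text
t 13.67 grasp z 0.2034 Fz -0.8 +- 0.14 rim [[0.1387, 0.1435, 0.1452], [0.1406, 0.1432, 0.1446]]
t 14.8 grasp z 0.2014 Fz 1.07 +- 0.16 rim [[0.138, 0.1429, 0.1447], [0.1394, 0.1424, 0.1437]]
t 15.93 grasp z 0.1993 Fz 2.04 +- 0.12 rim [[0.136, 0.1408, 0.1422], [0.1378, 0.1404, 0.1416]]
[0.13886904 0.14320939 0.14488697]
[0.14080364 0.14327868 0.14438038]
```

Contact was at grasp z ≈ 0.202. Force and rim height agree on about 2.75 mm pressed, so about 5.3 mm remains.

```bash
python3 -m inch '[[[0,0,0.06,0,0,0,-1],[0,0,0,0,0,0,-1],[0,0,0.06,0,0,0,-1],[0,0,0,0,0,0,-1],[0,0,0.06,0,0,0,-1],[0,0,0,0,0,0,-1],[0,0,0,0,0,0,-1],[0,0,0,0,0,0,-1],[0,0,0,0,0,0,-1],[0,0,0,0,0,0,-1]]]' >/dev/null; python3 avg.py; python3 go.py .5545 .2003 .194
python3 - <<'E'
from plant import bot
from h import *
ims=[]
for n,(u,v) in dict(scene=(365,125),side=(329,270)).items():
    c=bot.capture(n);ims.append(cv2.resize(c['pixels'][max(v-110,0):max(v-110,0)+200,u-65:u+65,::-1],None,fx=3,fy=3))
cv2.imwrite('pics/p.png',np.hstack(ims))
E
```

```text
t 17.57 grasp z 0.1939 Fz 4.94 +- 0.11 rim [[0.1317, 0.1357, 0.1374], [0.1332, 0.1353, 0.1362]]
t 17.57 grasp [0.5543 0.2    0.1938] shift [ 0.01  0.01 -0.01] turn [ 0.    0.   -0.01] open 0.0335 gf 30.0 ft [2.06 1.23 5.26]
```

View pics/p.png

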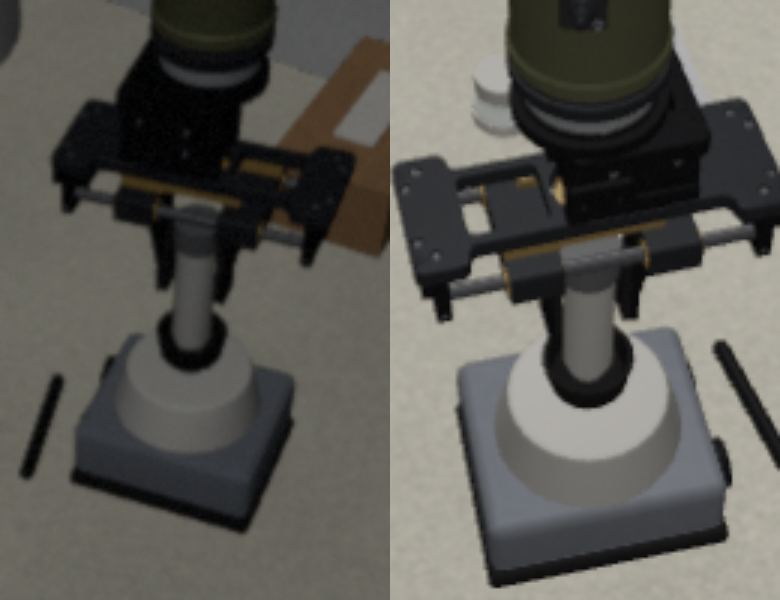

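The tube stands upright in the centre of the cup, at crop (193,340) in scene and (587,365) in side. The fingers are clear of the mixer. Rim drop (about 7.8 mm) and force (about 5.7 N) both put the cup about 8 mm down.

```bash
python3 -c "
from plant import bot
print(bot.job_done())"
```

```text
the job is handed in; nothing more can be done
None
```

I handed the job in with the tall tube still gripped upright in the mixer cup, holding it about 8 mm down by both rim height and force; the vials and jar were not touched, and the verdict was not reported back.

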